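Eject a drawn cup from its die with the cam lever

ROBOT

A 6-joint arm with a two-finger parallel gripper is mounted at the origin on a cart in front of the work surface, level with it; the furniture and walls round the work are solid. World frame = base frame: x ahead of the robot, y to its left, z up, the work surface at z = 0. Lengths are in mm, angles in rad, forces in N, time in s.
With the tool pointing down it reaches from about 250 to 775 mm from the base axis. Payload 4 kg.
Tool frame: the origin (TCP) lies midway between the tips of the shut fingers; the grasp point (between the pads) lies 19 mm behind it; z points along the fingers, y is the line along which they close (so a half turn about z gives the same grasp; the last joint's range is limited). The gripper opens to 85 mm and grips with 20 to 120 N. Pads are 22 mm wide; open, the fingers measure 114 mm over their backs; the gripper's body (76 mm by 85 mm) begins 54 mm behind the grasp point. The pads swing forward as they close: fully open they stand 13 mm farther back than shut.
Start: joints at [-1.377, 0.087, 1.371, -0, 1.684, -0.103], TCP at [160.851, -525.97, 231.341] pointing down, gripper open.
Joint ranges: [-3.1, 3.1], [-0.76, 2.03], [0.27, 2.55], [-1.08, 4.22], [0.17, 2.65], [-2.57, 2.57]. Speed limits (rad/s): [2.79, 2.79, 3.14, 3.14, 3.14, 3.14].

INTERFACE

Orientations are given as a rotation vector (axis times angle).
In Python, from station import bot gives the robot as it stands. Calls block until the motion is done:
- bot.move_to(position, orientation): joint-space move of the TCP to a pose.
- bot.move_straight(position, v=150, ori=None, contact_N=None): straight line of the TCP; ori=None keeps the orientation; v is the mean speed in mm/s. With contact_N (N) it stops when the force on the tool has changed by that much, and returns True; else False.
- bot.goto_joints(angles): joint-space move.
- bot.gripper_open() and bot.close_gripper(): open the fingers fully, or close them until they stop; the grip force is fixed at half the most.
- bot.sleep(seconds).
- bot.ik(position, orientation): joint angles nearest the present ones, or None.
- bot.get_obs(): the state.
- bot.snapshot(name): name is "side" or "top" or "wrist"; returns a dict with "img" (384x512x3 uint8, blue, green, red), "fx", "fy", "cx", "cy" (pixels), "world_to_cam" (4x4, takes a point from world to camera coordinates); the wrist camera has in their place "T_tool_cam" (4x4, takes a point from camera to tool coordinates, whose origin is the TCP and whose axes are the flange's). Camera axes: x right, y down, z forward; pixel columns grow to the right and rows downward; lengths in mm; the calibration is good to about 2 mm. The wrist camera is an equidistant fisheye: a pixel r from the principal point sees the ray r / f radians off the axis. A picture is of the moment at which its call begins: read the wrist's pose just before it. There is no depth.
A pose or a line that the arm cannot do raises bot.MotionError and nothing moves.
- bot.job_done(): hands the job in; it is judged then, once.
The state is a dict: "time": time; "joint_positions": joint angles; "joint_velocities": joint speeds; "joint_torque": joint torques, N m; "eef_pos": TCP position; "eef_rot": TCP orientation; "wrist_force": force on the tool from outside, world axes, zero at the start; "wrist_torque": the same for the moment, N m; "width": finger opening in mm; "grasp_force": force on a finger pad.
Only numpy, scipy, OpenCV 4.12 (cv2) and the standard library are available. Lean on these libraries where they do the work, as an engineer would, in place of code of your own. Each camera call takes 0.05 s, during which the arm holds its last target. There are 200 camera calls.

TASK

Lift the orange swarf cap off the die and set it squarely down over the round post of its cap rest, then let it go. Then swing the cam lever up by its black handle to the cam's highest lift, where the lever stands straight up, so that the ejector pushes the metal cup up out of the die; the lever springs back if released, so finish while still holding the handle there, with the cup standing raised and untouched. Leave the other things on the bench where they are.

Things in the scene. Friction and masses are not known exactly. Their poses are not given: they have to be found in the camera images.
- ejector_stand: fixed stand: green base 146 x 130 x 14 mm, steel table (top 106 mm above the bench), round steel die on it. Origin: on the bench under the die's axis; z up; -x is its front (towards the robot within 0.3 rad), where the lever swings; the lever lies at rest to +y. Nothing of it is above the die rim (159 mm) but cap, cup and lever.
- die_rim (a point): centre of the die's top rim, 159 mm above the bench. The die's upper part is 50 mm in outer diameter and its bore 35 mm; the cap sits loosely over it.
- cam_axis (a point): point on the cam shaft's axis, 50 mm above the bench, under the die's axis; the shaft runs along the stand's x.
- cam_angle (a joint): cam lever angle: 0 (start) = level on its stop, pointing to the stand's +y; grows as the handle rises. 1.571 = straight up = highest lift, 16 mm; beyond it, to the end stop at 2.3, the ejector sinks again. A spring always pulls it back to 0, about 3 to 7 N at the handle.
- cam_lever: the cam with its shaft and lever: brass cam under the die, steel rod 10 mm thick, black round handle standing out to the front from its end. Origin on the shaft under the die's axis, 50 mm above the bench; x along the shaft; y from the shaft towards the handle (level at rest, up at the highest lift).
- grip_centre (a point): middle of the lever's black handle, a cylinder 22 mm thick and 52 mm long along the stand's x, that turns freely on its spindle. In the stand's frame: (-0.092, 0.120 cos a, 0.050 + 0.120 sin a) m at lever angle a. Pinched from above with fingers closing along the stand's y (over 40 mm free on both sides), a gripper that keeps pointing down can follow the arc.
- swarf_cap: loose orange plastic cap over the die, 64 mm diameter, about 80 g: skirt open below (inner diameter 58 mm, 18 mm deep, top 5 mm thick), grip knob 24 mm in diameter on it, from 23 to 53 mm above the origin. Origin: centre of the skirt's lower edge, z up, 141 mm above the bench at the start.
- cap_rest: fixed cap rest: aluminium plate 84 x 84 x 8 mm with a round grey post 48 mm in diameter, its top edge bevelled. Origin: centre of the underside, on the bench. With the cap fully down over the post the cap's origin is 18 mm above this origin.
- rest_top (a point): centre of the top of the cap rest's post, 36 mm above the bench.
- metal_cup: loose bright metal cup, 32 mm in diameter, 43 mm tall, 30 g, in the die's bore on the ejector, under the cap; origin: centre of its underside, 113 mm above the bench at rest and 129 mm at the highest lift; its top is then 13 mm above the die rim.
- grease_jar: bystander: grease jar with black lid, 64 mm in diameter, 51 mm tall; origin under its centre
- spanner_19: bystander: spanner lying flat, 204 mm long; origin under its centre
- brush: bystander: flat paint brush with wooden handle, 200 mm long; origin under its centre
- screwdriver: bystander: screwdriver with orange handle, 192 mm long; origin under its centre
- spare_cup: bystander: second metal cup, same as the one in the die, 32 mm in diameter, 43 mm tall, standing on the bench; origin under its centre
Things that resemble listed ones, but are neither listed nor needed, are in the scene too. Several things have the shape of the swarf_cap; the one meant has the colours described above.

How it is judged (in metres and radians):
On the way, in this order (a step that is already met when the one before it is completed fails the run):
1. the cap sits squarely over the post of the cap rest, let go (horizontal distance between swarf_cap and rest_top below 0.007 m and z of swarf_cap in the frame of cap_rest between 0.014 and 0.022 m and angle between swarf_cap's own z axis and vertical below 0.1 rad and contact force between the fingers and swarf_cap below 0.1 N), for 0.2 s.
2. the cam lever is held by its handle at the highest lift and the cup is raised (value of joint cam_angle between 1.45 and 1.69 rad and contact force between the fingers and cam_lever above 0.5 N and z of metal_cup in the frame of ejector_stand between 0.1265 and 0.133 m), for 0.2 s.
At the end, for the whole second after the job is handed in: Cap released on its rest: within 7 mm of the post axis, origin 14 to 22 mm above the bench, tilt under 0.1 rad. Fingers bear on the lever with over 0.5 N; lever still at 1.45 to 1.69 rad. Cup 126.5 to 133 mm up, within 9 mm of the die axis, tilt under 0.15 rad, not touched by the robot (all of step 1 and all of step 2 and velocity of joint cam_angle between -0.1 and 0.1 rad/s and horizontal distance between metal_cup and die_rim below 0.009 m and angle between metal_cup's own z axis and vertical below 0.15 rad and contact force between each of the arm, the fingers and metal_cup below 0.1 N); the arm keeps its last pose, push and grip.
It fails at once if a bystander (jar, spanner, brush, screwdriver or spare cup) is moved by more than 30 mm (distance of any of grease_jar, spanner_19, brush, screwdriver, spare_cup from where it was at the start of the episode above 0.03 m).
It also fails if it takes over 48 s, if anything falls off the work surface, if the arm or the gripper's body presses on something with over 40 N, if the wrist force passes 120 N, or if a joint passes its speed limit or range.

## Working session

There is one attempt and no reset: what is moved stays moved. The work goes in short steps, each a Python script; the robot and the scene stay as the last script left them, time stands still between calls to the robot, and variables do not carry over. Pictures are saved under pics/ and viewed, at most 10 in all, crops included, and the job is handed in when it is done.

```bash
mkdir -p pics; ls
python3 - <<'E'
from station import bot
import cv2,numpy as np,pickle
S={}
for n in("top","side"):
    s=bot.snapshot(n);S[n]=s;cv2.imwrite(f"pics/{n}0.png",cv2.resize(s["img"],(800,600),interpolation=cv2.INTER_CUBIC))
    print(n,s["fx"],s["cx"],s["cy"],np.round(s["world_to_cam"],3).tolist())
pickle.dump(S,open("s0.pkl","wb"))
o=bot.get_obs();print(o["eef_rot"],o["time"],o["wrist_force"])
E
```

```text
pics
top 445.5666470662634 260.4295510490743 192.51300022089794 [[-0.024, -1.0, -0.004, -25.055], [-0.982, 0.025, -0.186, 475.754], [0.186, -0.001, -0.983, 1352.714], [0.0, 0.0, 0.0, 1.0]]
side 491.5175022756585 248.0758280065514 191.4314658810234 [[-0.943, -0.331, 0.016, 421.187], [-0.205, 0.544, -0.814, 214.327], [0.261, -0.771, -0.581, 1511.741], [0.0, 0.0, 0.0, 1.0]]
[-3.10506364e+00 -4.64170446e-01  1.16449320e-04] 0.1 [-0.11094223  0.01718364  0.21821494]
```

View pics/top0.png

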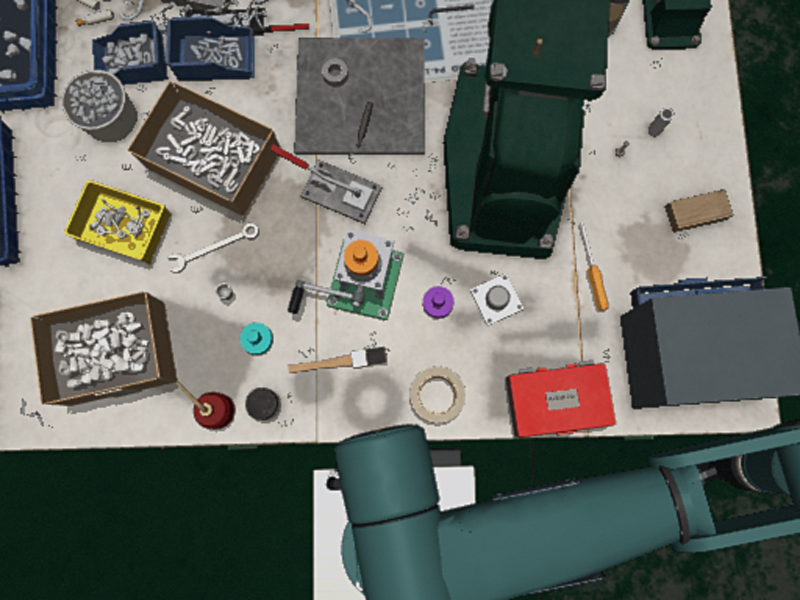

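View pics/side0.png

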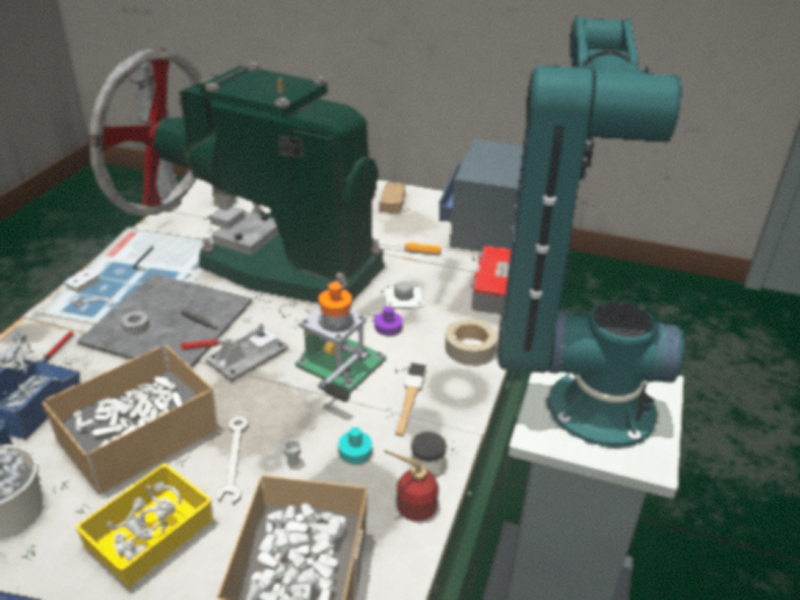

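The top view shows the orange cap at about (361,258), the rest post at (498,297) and the black handle at (296,297), all in 800-px coordinates. I'll enlarge these areas next.

Run:
```python
import pickle,cv2
S=pickle.load(open("s0.pkl","rb"))
cv2.imwrite("pics/topc.png",cv2.resize(S["top"]["img"][138:213,180:340],(800,375),interpolation=cv2.INTER_CUBIC))
cv2.imwrite("pics/sidec.png",cv2.resize(S["side"]["img"][165:263,180:280],None,fx=6,fy=6,interpolation=cv2.INTER_CUBIC))
```

```text
(no output)
```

View pics/topc.png

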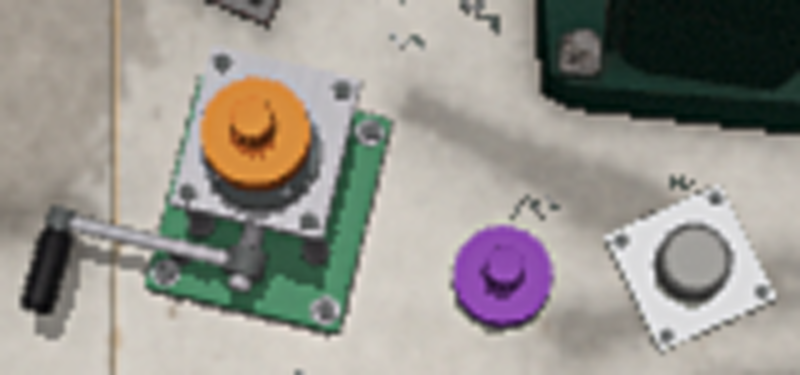

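View pics/sidec.png

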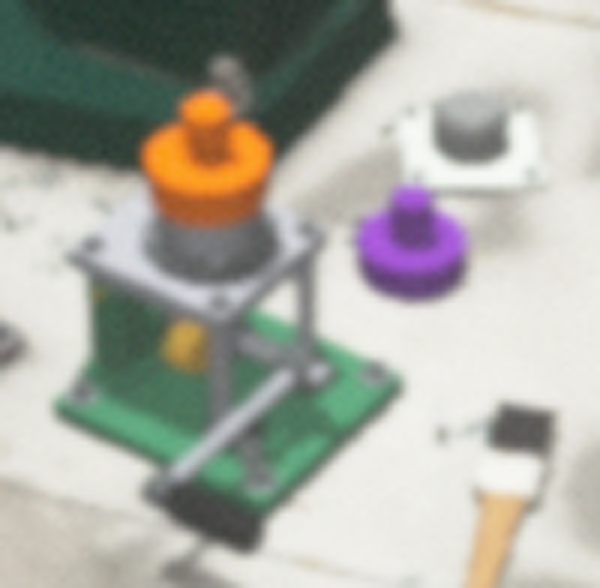

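The top crop shows the cap disc centred at (256,132), the knob top at (252,119), and table screws at (222,62), (343,90), (187,191) and (310,222). The rest's plate screws are at (622,241), (716,198), (764,292) and (667,335), with the post top near (694,257). The handle runs from (57,228) to (40,305).

The side crop has the knob top at (207,105) and the post top at (471,108).

```bash
cat > h.py <<'E'
import numpy as np
def toworld(s,u,v,z):
    T=np.asarray(s["world_to_cam"]);R,t=T[:3,:3],T[:3,3];c=-R.T@t
    d=R.T@np.array([(u-s["cx"])/s["fx"],(v-s["cy"])/s["fy"],1]);return (c+d*(z-c[2])/d[2])[:2]
E
python3 - <<'E'
import pickle,numpy as np
from h import *
S=pickle.load(open("s0.pkl","rb"))
T=lambda x,y,z:toworld(S["top"],180+(x+.5)/5-.5,138+(y+.5)/5-.5,z)
D=lambda x,y,z:toworld(S["side"],180+(x+.5)/6-.5,165+(y+.5)/6-.5,z)
np.set_printoptions(precision=1,suppress=True)
print("cap disc",T(256,132,164),"knob",T(252,119,194),"side knob",D(207,105,194))
t=np.array([T(*p,106) for p in[(222,62),(343,90),(187,191),(310,222)]])
print("table",t.mean(0)); X=(t[0]+t[1]-t[2]-t[3]);Y=(t[0]+t[2]-t[1]-t[3])
print("yaw",np.arctan2(X[1],X[0]),np.arctan2(-Y[0],Y[1]),np.hypot(*X)/2,np.hypot(*Y)/2)
print("base yaw",(lambda d:np.arctan2(d[1],d[0]))(T(370,131,14)-T(325,310,14)),(lambda d:np.arctan2(-d[0],d[1]))(T(165,271,14)-T(325,310,14)))
r=np.array([T(*p,8) for p in[(622,241),(716,198),(764,292),(667,335)]]);print("rest",r.mean(0),"post",T(694,257,36),"side",D(471,108,36))
print("handle",T(57,228,50),T(40,305,50),"side",D(210,512,50))
c=T(256,132,164)
for a in(.22,.25,.28):
    R=np.array([[np.cos(a),-np.sin(a)],[np.sin(a),np.cos(a)]]);print(a,"grip pred",t.mean(0)+R@[-92,120])
E
```

```text
cap disc [538.6  47.1] knob [538.6  47.3] side knob [543.1  47.8]
table [547.9  45.2]
yaw -0.261572207291578 -0.2683401164665013 83.7416061462751 76.43422162016608
base yaw -0.2611137927963959 -0.2670187539535034
rest [ 482.7 -222.5] post [ 483.3 -220.1] side [ 484.8 -217. ]
handle [509.1 180.2] [460.3 190.6] side [488.2 185.3]
0.22 grip pred [431.9 142.3]
0.25 grip pred [429.1 138.8]
0.28 grip pred [426.3 135.1]
```

```bash
cat >> h.py <<'E'
from station import bot
from scipy.spatial.transform import Rotation as Ro
YAW=-0.264
def down(p=YAW): return np.pi*np.array([np.cos(p/2),np.sin(p/2),0])
def wrist(s,o,u,v,z):
    """world xy at height z seen at wrist pixel"""
    dx,dy=(u-s["cx"])/s["fx"],(v-s["cy"])/s["fy"];th=np.hypot(dx,dy)
    k=np.sin(th)/max(th,1e-9);T=np.asarray(s["T_tool_cam"]);R=Ro.from_rotvec(o["eef_rot"]).as_matrix()
    d=R@T[:3,:3]@[dx*k,dy*k,np.cos(th)];c=R@T[:3,3]+o["eef_pos"];return (c+d*(z-c[2])/d[2])[:2]
E
python3 - <<'E'
from h import *
import cv2,pickle
print(bot.ik([484,-220,160],down()),bot.ik([541,47,300],down()),bot.ik([485,185,33],down()),bot.ik([452,70,151],down()))
W={}
for n,p in(("post",[484,-220,156]),("knob",[541,47,314])):
    bot.move_to(p,down());bot.sleep(.2);o=bot.get_obs();s=bot.snapshot("wrist");W[n]=(s,o)
    print(o["eef_pos"],o["time"])
print(np.round(s["T_tool_cam"],3),s["fx"],s["cx"],s["cy"])
pickle.dump(W,open("w.pkl","wb"))
cv2.imwrite("pics/w0.png",cv2.resize(np.vstack([W[n][0]["img"] for n in W]),None,fx=.78,fy=.78))
E
```

```text
[-5.33289837e-01  7.15074206e-02  1.52930121e+00 -4.44089210e-16
  1.54078402e+00  1.30150649e+00] [-1.77595505e-02  6.86816962e-02  1.25569741e+00 -4.44089210e-16
  1.81721355e+00  1.81703678e+00] [ 2.55152497e-01  1.46682165e-01  1.71314650e+00 -4.44089210e-16
  1.28176399e+00  2.08994882e+00] [ 2.95825728e-02 -9.07111837e-02  1.70827136e+00 -4.44089210e-16
  1.52403248e+00  1.86437890e+00]
[ 483.7681547  -220.82090039  156.15712826] 1.9583
[540.83902061  45.8319729  312.94167604] 3.4083
[[-0.00000e+00 -9.57000e-01 -2.89000e-01  7.32320e+01]
 [ 1.00000e+00 -0.00000e+00  0.00000e+00  9.10000e-02]
 [-1.00000e-03 -2.89000e-01  9.57000e-01 -1.43174e+02]
 [ 0.00000e+00  0.00000e+00  0.00000e+00  1.00000e+00]] 297.3186396354542 252.22557290324957 189.3750641737975
```

View pics/w0.png

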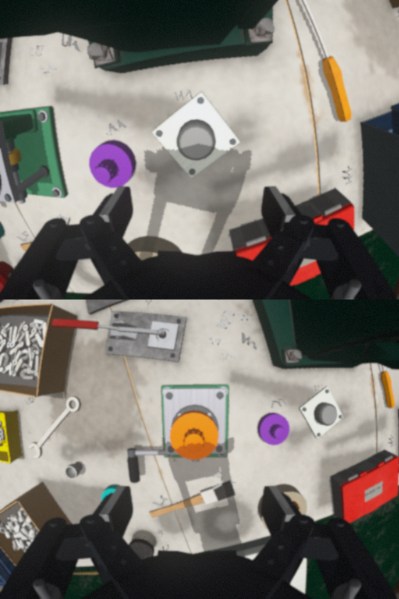

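The upper half shows the post near (196,138), and the lower half shows the orange cap near (194,436). I'll enlarge both.

Run:
```python
import cv2,pickle,numpy as np
W=pickle.load(open("w.pkl","rb"))
a=[cv2.resize(W[n][0]["img"][120:240,y0:y0+120],(480,480),interpolation=cv2.INTER_CUBIC)[:, :400] for n,y0 in(("post",195),("knob",195))]
cv2.imwrite("pics/w1.png",np.hstack(a))
```

```text
(no output)
```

View pics/w1.png

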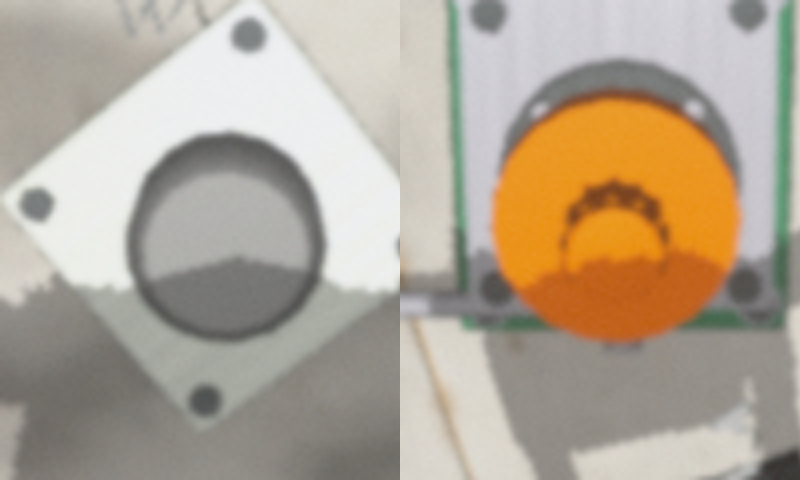

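Post top is centred at (226,253). The cap disc is centred at (217,219.5) and the knob top at (216.5,258), in panel coordinates.

Run:
```python
from h import *
import pickle
W=pickle.load(open("w.pkl","rb"))
f=lambda n,x,y,z:np.round(wrist(*W[n],195+(x+.5)/4-.5,120+(y+.5)/4-.5,z),1)
print("post",f("post",226,253,36),"plate",f("post",(248+205)/2,218,8),f("post",36,205,8),"knob",f("knob",216.5,258,194),"cap",f("knob",217,219.5,164))
t=np.array([f("knob",*p,106) for p in[(88,13),(348,12),(97,288),(344,286)]]);print("table",t.mean(0))
X=t[0]+t[1]-t[2]-t[3];print(np.arctan2(X[1],X[0]))
```

```text
post [ 484.1 -220.1] plate [ 485.4 -220.5] [ 501.5 -174.8] knob [540.7  48.9] cap [542.2  48.6]
table [548.275  46.9  ]
-0.2600680610474586
```

Run:
```python
from h import *
import cv2
bot.move_straight([541.5,48.5,215],v=150); 
print(bot.move_straight([541.5,48.5,168.5],v=80,contact_N=8))
o=bot.get_obs();print(o["eef_pos"],o["wrist_force"])
bot.close_gripper();bot.sleep(.2)
o=bot.get_obs();print(o["width"],o["grasp_force"],o["eef_pos"])
bot.move_straight([541.5,48.5,235],v=100)
bot.move_straight([460,30,235],v=200)
bot.move_straight([484,-220,130],v=200)
bot.sleep(.3);o=bot.get_obs();print(o["width"],o["eef_pos"],o["time"],o["wrist_force"])
s=bot.snapshot("wrist");q=bot.snapshot("side")
cv2.imwrite("pics/c.png",np.hstack([cv2.resize(s["img"][90:290,150:350],(400,400)),cv2.resize(q["img"][150:250,200:300],(400,400))]))
```

```text
False
[541.59788163  48.50698689 168.5423062 ] [-0.05119555  0.13957343  0.44662981]
22.103244804828794 59.099144730716944 [541.80366926  48.46340938 169.05781531]
22.285734804310145 [ 484.15463784 -219.58953301  130.36773455] 8.9917 [ 0.49947368  0.46775988 -0.3492964 ]
```

View pics/c.png

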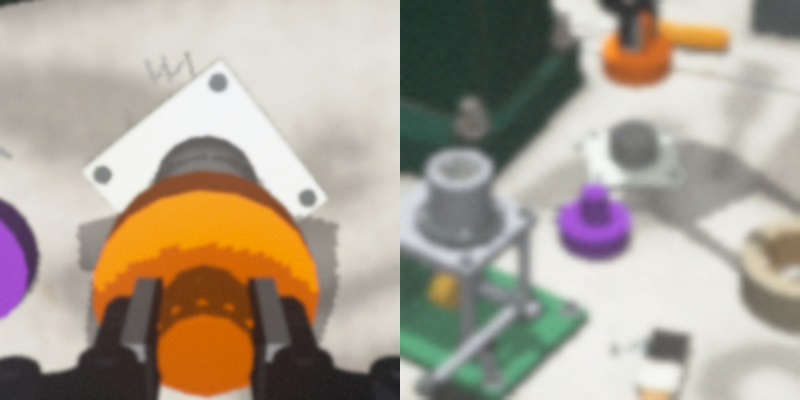

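The cap is held level at about (640,55), above the post at (633,150) in the right panel, and the cup is in the die at (460,165). Next I'll lower it.

Run:
```python
from h import *
bot.move_straight([484,-220,72],v=120)
r=bot.move_straight([484,-220,45.5],v=40,contact_N=6)
o=bot.get_obs();print(r,o["eef_pos"],o["wrist_force"],o["time"])
```

```text
True [ 483.38817242 -219.64569907   46.04279341] [0.40663336 0.50083682 3.15887707] 10.3417
```

It seated at the expected height. I'll release, then look at both the cap and the handle.

Run:
```python
from h import *
import cv2,pickle
bot.gripper_open();bot.move_straight([483.4,-219.7,140],v=150)
o1=bot.get_obs();s1=bot.snapshot("wrist")
bot.move_straight([450,-100,235],v=250)
bot.move_to([485,185,180],down());bot.sleep(.3)
o=bot.get_obs();s=bot.snapshot("wrist");q=bot.snapshot("side");print(o["eef_pos"],o["time"])
pickle.dump({"cap":(s1,o1),"h":(s,o)},open("w2.pkl","wb"))
cv2.imwrite("pics/d.png",np.vstack([np.hstack([cv2.resize(s1["img"][120:220,190:290],(300,300)),cv2.resize(q["img"][150:250,200:300],(300,300))]),cv2.resize(s["img"][120:220,150:350],(600,300))]))
```

```text
[485.36938119 184.10186002 180.35821066] 14.0083
```

View pics/d.png

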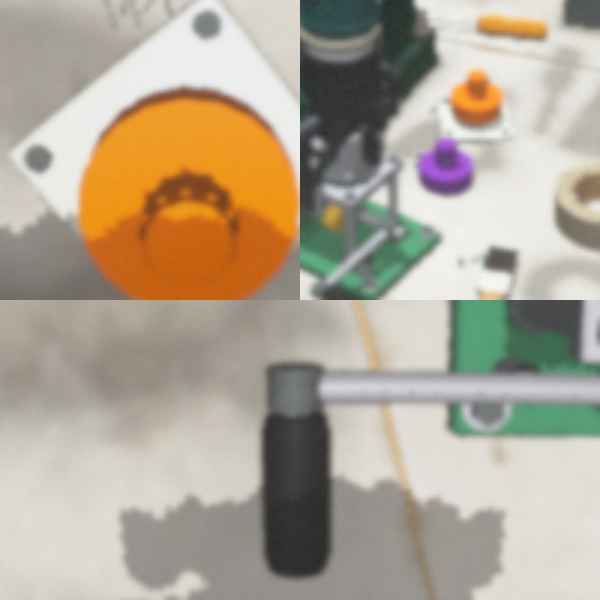

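The cap is down and square on its rest. In the lower panel the handle runs from (296,412) to (296,577), aligned with the tool.

Run:
```python
from h import *
import pickle
W=pickle.load(open("w2.pkl","rb"));s,o=W["h"]
f=lambda x,y,z:np.round(wrist(s,o,150+(x+.5)/3-.5,120+(y-300+.5)/3-.5,z),1)
a,b=f(296,412,58),f(296,577,52);print(a,b,(a+b)/2,np.hypot(*(a-b)))
c,o2=W["cap"];g=lambda x,y,z:np.round(wrist(c,o2,190+(x+.5)/3-.5,120+(y+.5)/3-.5,z),1)
print("knob",g(189,248,71),"cap",g(190,201,41))
R=Ro.from_rotvec([0,0,-.262]).as_matrix()
G=np.r_[(a+b)/2,50]-R@[-92,120,0];print("axis",G)
for t in np.linspace(0,1.571,7):
    p=G+R@[-92,120*np.cos(t),120*np.sin(t)]-[0,0,20];print(np.round(p),bot.ik(p,down(-.262)) is not None)
```

```text
[509.3 181. ] [455.8 195.9] [482.55 188.45] 55.53611437614266
knob [ 481.8 -219.5] cap [ 485.  -220.7]
axis [540.32885941  48.71595474  50.        ]
[483. 188.  30.] True
[481. 184.  61.] True
[478. 173.  90.] True
[473. 154. 115.] True
[467. 130. 134.] True
[460. 103. 146.] True
[451.  73. 150.] True
```

Run:
```python
from h import *
import cv2
R=Ro.from_rotvec([0,0,-.262]).as_matrix();G=np.array([540.4,48.3,50])
P=lambda t:G+R@[-92,120*np.cos(t),120*np.sin(t)]-[0,0,19]
d=down(-.262)
bot.move_straight(P(0)+[0,0,50],v=120,ori=d)
r=bot.move_straight(P(0),v=80,contact_N=8);o=bot.get_obs();print(r,o["eef_pos"],o["wrist_force"])
if not r:
    bot.close_gripper();bot.sleep(.2);o=bot.get_obs();print(o["width"],o["grasp_force"],o["wrist_force"])
    for t in np.linspace(0,1.571,17)[1:]:
        bot.move_straight(P(t),v=60);o=bot.get_obs();print(round(t,2),np.round(o["eef_pos"]-P(t),1),np.round(o["wrist_force"],1),round(o["width"],1))
        if np.linalg.norm(o["wrist_force"])>40: break
    bot.sleep(.5);o=bot.get_obs();print(o["eef_pos"]-P(t),o["wrist_force"],o["grasp_force"],o["time"])
    q=bot.snapshot("side");s=bot.snapshot("wrist")
    cv2.imwrite("pics/e.png",np.hstack([cv2.resize(q["img"][150:270,190:290],(400,480)),cv2.resize(s["img"][60:300,150:350],(400,480))]))
```

```text
False [482.92134186 188.11669863  31.22473584] [ 0.38925564  0.83225196 -0.22724903]
20.255425144255838 58.576977252960205 [-0.14542869  2.73967731  2.12793724]
0.1 [ 0.3  0.6 -0.4] [ 2.6  5.9 -1.7] 19.9
0.2 [ 0.3  0.7 -0.4] [ 1.9  6.3 -3. ] 20.4
0.29 [ 0.3  0.8 -0.3] [ 2.8  5.1 -2.6] 20.0
0.39 [ 0.3  0.8 -0.2] [ 2.4  5.8 -1.1] 20.1
0.49 [ 0.4  0.9 -0.1] [ 2.2  6.5 -0.6] 20.3
0.59 [ 0.4  0.9 -0. ] [1.2 7.  0.2] 20.1
0.69 [0.4 0.9 0.1] [2.5 6.  0.4] 20.4
0.79 [0.4 0.9 0.2] [2.6 6.3 1.5] 20.2
0.88 [0.5 0.9 0.3] [2.6 6.9 2.4] 20.0
0.98 [0.5 0.8 0.3] [1.8 6.5 2. ] 20.2
1.08 [0.5 0.7 0.4] [1.1 6.9 4.1] 20.1
1.18 [0.5 0.6 0.5] [1.8 5.9 4.5] 20.6
1.28 [0.5 0.5 0.5] [2.4 5.7 5.2] 20.2
1.37 [0.5 0.3 0.5] [1.3 5.3 5.8] 20.2
1.47 [0.5 0.  0.6] [0.6 3.5 6.2] 20.0
1.57 [ 0.4 -0.2  0.5] [2.2 4.2 6.2] 20.6
[ 0.51771754 -0.00431959  0.50339054] [1.03932416 3.62395556 6.50438381] 59.8059868812561 22.775
```

View pics/e.png

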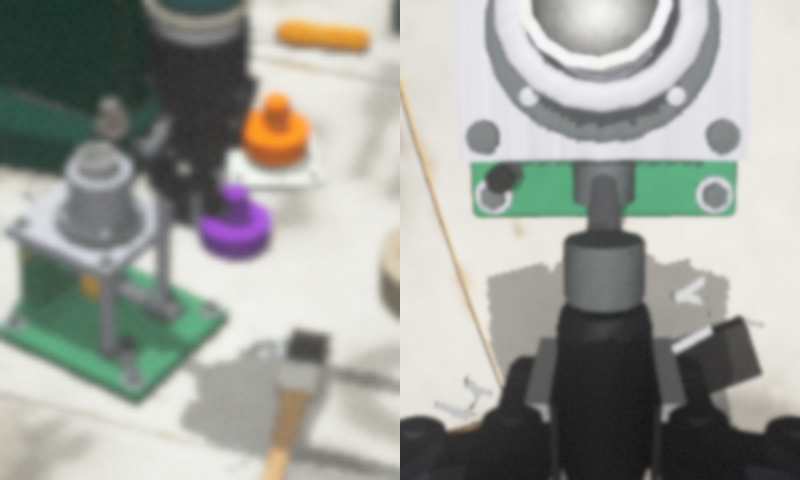

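The handle is gripped with the lever upright, since the rod at (604,200) lines up with the shaft. The cup stands raised above the die rim (left panel, about (98,158)), and the cap is on its rest at (275,135).

```bash
python3 -c "
from station import bot
print(bot.job_done())"
```

```text
the job is handed in; nothing more can be done
None
```

I set the orange cap squarely on its rest and let it go. I then swung the lever straight up and handed the job in at about 23 s, still holding the handle, with the cup raised. The last pictures show all of this, but the hand-in call returned no verdict.

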